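# Close a vial tin with its nested lids, then take the outer lid off alone

## Task

Take the carton off the open vial tin and leave it lying on the table beside it. Pick up the nested pair of lids together by the inner lid's knob, lower them onto the tin so that the inner lid sits fully home in the mouth, and let go of the knob. Then lift the outer lid alone by its collar, leaving the inner lid seated and undisturbed, and finish while still holding the outer lid level in the air, wholly above the knob, ready to be labelled; leave the stapler and the two rolls where they are.

Things in the scene. Friction and masses are not known exactly. Their poses are not given: they have to be found in the camera images.
- tin: round open metal tin fixed to the table, 90 mm outside diameter, 65 mm high, wall 3 mm (mouth 84 mm wide), with three small vials inside that stay well below the lid. Origin at the centre of its underside on the table, z up, so the rim is 65 mm above the origin
- carton_center (a point): centre (half-way up) of the white medicine carton, 50 mm (its x) x 106 mm (its y) x 43 mm high (z), about 0.09 kg, that at the start lies flat across the tin's mouth on its rim. Grasp it across its 50 mm width (along its x)
- inner_knob (a point): inner lid, 0.16 kg: plug 77 mm wide, 10 mm deep; flange 91 mm wide, 4 mm thick, that rests on the tin's rim; upright round knob 18 mm wide, of which 26 mm stands free above the outer lid's collar. The point: on the knob's axis, 13 mm below its top and above the collar's top, 55 mm above the plug's underside, 110 mm above the tin's origin when seated. z up. Lifted by the knob it carries the outer lid
- outer_collar (a point): outer lid, 0.14 kg: ring plate 105 mm wide, 4 mm thick, lying loose on the inner flange; skirt (inside 100 mm) to 12 mm below the plate; on top an upright round collar, 46 mm outside, 40 mm inside, 24 mm tall, round the inner knob. The point: on the axis half-way up the collar, 12 mm above the plate, 28 mm above the skirt's edge. z up. Grasp the collar across its outside, the knob between the fingers
- stapler: bystander: stapler, 36 x 133 x 45 mm, long along its y, origin at the centre of its underside
- label_roll: bystander: white roll of labels standing on end, 63 mm across, 50 mm high, origin at the centre of its underside
- tape_roll: bystander: white roll of tape lying flat, 92 mm across, 36 mm high, origin at the centre of its underside
- box_far_edge (a point): middle of the top edge of the far wall of a fixed open cardboard box in front of the robot, in the way of low moves. Walls 126 mm high (flaps a little higher); from here the box reaches 125 mm to either side and 190 mm back toward the robot, turned about 12 degrees, so it lies within 170 mm of a spot 95 mm nearer in x
- tape_dispenser: fixed tape dispenser, 188 x 74 x 99 mm, long along its x, origin at the centre of its underside
There are look-alikes about, which are no part of the job. Leave any red look-alike of the part that bears outer_collar alone.

How it is judged:
By the outcome, as a careful person would: the job done as asked, in the order asked, and still so for the second after the job is handed in, while the arm keeps its last pose, push and grip.
It also fails if it takes over 64 s, if anything falls off the work surface, if the arm or the gripper's body presses on something with over 40 N, if the wrist force passes 120 N, or if a joint passes its speed limit or range.

## Robot

A 6-joint arm with a two-finger parallel gripper is mounted at the origin on a cart in front of the work surface, level with it; the furniture and walls round the work are solid. World frame = base frame: x ahead of the robot, y to its left, z up, the work surface at z = 0. Lengths are in m, angles in rad, forces in N, time in s.
With the tool pointing down it reaches from about 0.325 to 0.85 m from the base axis. Payload 4.4 kg.
Tool frame: the origin (TCP) lies on the centre line of the jaws, within the pads' length; the fingertips stand 22 mm ahead of it and the grasp point (between the pads) lies 3 mm ahead of it; z points along the fingers, x is the direction in which the jaws open and shut, and the axes are right-handed (so a half turn about z gives the same grasp; the last joint's range is limited). The gripper opens to 94 mm and grips with 3 to 60 N. Pads are 16 mm wide; open, the fingers measure 119 mm over their backs; the gripper's body (75 mm by 177 mm) begins 78 mm behind the grasp point.
Start: joints at [-1.325, 0.207, 1.542, -0, 1.393, -0.15], TCP at [0.222, -0.53, 0.227] pointing down, gripper open.
Joint ranges: [-2.73, 2.73], [-0.86, 2.22], [0.23, 2.46], [-1.11, 4.25], [0.08, 2.63], [-2.82, 2.82]. Speed limits (rad/s): [2.79, 2.79, 3.14, 3.14, 3.14, 3.14].

## Interface

Orientations are given as a rotation vector (axis times angle).
In Python, from plant import robot, eyes, models gives the robot as it stands.
- The arm moves only by the tool apply_moves, never from a script. Its argument "steps" is a list that holds one entry, the list of rows, each a list of 7 numbers: the closure, from -1 (fully open) to 1 (shut), then the shift along the world's x, y, z in m, then the turn, a rotation vector about the world's x, y, z in rad. A call has 1 to 5 rows; each row is the pose to reach, as a shift and turn from the pose commanded when the call began; what a row does not reach only later rows make up. A row lasts 1/8 s, in which the tool goes at most 62.5 mm and 10.7 degrees, less where a joint would pass 70% of its speed; a pose out of reach is approached as far as the arm can. A call with a gripper value outside its range is refused whole. The fingers move at their own pace and stop on an object; "newtons" is the grip in N (left out, the last holds). Time passes only in rows, so rows that repeat a pose let the fingers close. It gives the time, the measured TCP pose, the force and the opening at its end, in the units of the state.
- robot.state(): the state, without advancing time (a new reading comes with each control period).
- eyes.read_camera(name): name is "scene" or "top" or "wrist"; returns (picture, depth): 480x640x3 uint8, blue, green, red; 480x640 float32, m along the optical axis (not along the pixel's ray), 0 where there is no reading.
- eyes.camera_model(name): a dict with "fx", "fy", "cx", "cy" (pixels), "T" (4x4, takes a point from camera to world coordinates); the wrist camera has in their place "T_tool_cam" (4x4, takes a point from camera to tool coordinates, whose origin is the TCP and whose axes are the tool frame's). Camera axes: x right, y down, z forward; pixel columns grow to the right and rows downward; lengths in m; the calibration is good to about 2 mm. A picture is of the moment at which its call begins: read the wrist's pose just before it. camera_model takes no time and is no camera call.
- robot.sign_off(): hands the job in, once; it reports no verdict.
Trained networks look in the newest picture that a camera, given by its name, has taken for a name from the list of things; names that differ only in an ending like _2 or _b are one class to them, and where a whole thing is asked for, a point or a joint stands for the part that bears it (a point fixed in the world has none). Each returns a list of dicts, best first, with "p" (0 to 1); they miss things now and then, are a little off and sometimes report something else, mostly with a low value. They report only what shows in the picture. A call takes as long as a camera call. They do not tell look-alikes from the thing itself.
- models.silhouettes(thing, camera): "pixels" (480x640 bool, what is visible of it) and "bbox" ([centre column, centre row, width, height] in pixels, round what is visible of it).
The state is a dict: "clock": time; "q": joint angles; "qvel": joint speeds; "tau": joint torques, N m; "tool_pos": TCP position; "orientation": TCP orientation; "wrist_force": force on the tool from outside, world axes, zero at the start; "wrist_torque": the same for the moment, N m; "width": opening from 0.0 (shut) to 1.0 (fully open).
Only numpy, scipy, OpenCV 4.12 (cv2) and the standard library are available. Lean on these libraries where they do the work, as an engineer would, in place of code of your own. Each camera call takes 0.05 s, during which the arm holds its last target. There are 200 camera calls.

## Working session

There is one attempt and no reset: what is moved stays moved. The work goes in short steps, Python scripts to look and compute and a tool call to move; the robot and the scene stay as the last step left them, time stands still between calls to the robot, and variables do not carry over. Pictures are saved under pics/ and viewed, about 8 in all and at most 12, crops included, and the job is handed in when it is done.

Besides the shell and the picture viewer there is one more tool, called after "Call:" as name(argument=value, ...), one argument or row to a line, values as JSON. apply_moves: Moves the arm, as the interface text tells. Its arguments: {"type":"object","properties":{"steps":{"type":"array","items":{"type":"array","items":{"type":"array","items":{"type":"number"}}}},"newtons":{"type":"number"}},"required":["steps"]}

```bash
mkdir -p pics
cat > h.py <<'E'
import numpy as np, cv2
from plant import robot, eyes, models
from scipy.spatial.transform import Rotation as R
def cloud(cam):
    st=robot.state(); im,d=eyes.read_camera(cam); m=eyes.camera_model(cam)
    if 'T' in m: T=m['T']
    else:
        W=np.eye(4); W[:3,:3]=R.from_rotvec(st['orientation']).as_matrix(); W[:3,3]=st['tool_pos']; T=W@np.array(m['T_tool_cam'])
    T=np.array(T); v,u=np.mgrid[0:480,0:640]
    P=np.stack([(u-m['cx'])/m['fx']*d,(v-m['cy'])/m['fy']*d,d],-1)
    P=P@T[:3,:3].T+T[:3,3]; P[d==0]=np.nan
    return im,P
E
python3 - <<'E'
from h import *
print(robot.state())
for c in ['scene','top']:
    im,P=cloud(c); cv2.imwrite(f'pics/{c}0.png',im); np.savez(f'/tmp/{c}0.npz',im=im,P=P)
    print(c, np.array(eyes.camera_model(c)['T']).round(2).tolist())
    for n in ['tin','carton_center','inner_knob','outer_collar','stapler','label_roll','tape_roll','tape_dispenser']:
        for r in models.silhouettes(n,c)[:4]:
            q=P[r['pixels']]; q=q[~np.isnan(q[:,0])]
            if len(q): print(n,round(r['p'],2),np.round(r['bbox']).tolist(),np.median(q,0).round(3),np.percentile(q,2,axis=0).round(3),np.percentile(q,98,axis=0).round(3))
E
```

```text
{'clock': 0.0, 'q': array([-1.32455165e+00,  2.07386501e-01,  1.54293097e+00, -1.05946321e-05,
        1.39348420e+00, -1.50508009e-01]), 'qvel': array([-0.00185151,  0.00131354, -0.00127433,  0.00110414,  0.00199141,
        0.00084289]), 'tau': array([ 1.31424553e-03, -3.70874548e+01, -2.81416959e+01,  6.97929645e-02,
        3.61081562e-02, -1.69130803e-04]), 'tool_pos': array([ 0.22199287, -0.5296102 ,  0.22632067]), 'orientation': array([-2.61444137e+00,  1.73925594e+00,  2.57799629e-03]), 'wrist_force': array([-0.54486393, -0.83625979, -0.50568383]), 'wrist_torque': array([-0.00229906,  0.00703705,  0.06670061]), 'width': 1.0023433726405042}
scene [[0.56, -0.4, 0.73, -0.7], [-0.83, -0.28, 0.48, -0.86], [0.01, -0.87, -0.49, 0.93], [0.0, 0.0, 0.0, 1.0]]
tin 0.58 [272.0, 242.0, 32.0, 14.0] [0.589 0.182 0.053] [0.55  0.097 0.013] [0.634 0.234 0.067]
carton_center 0.71 [271.0, 230.0, 28.0, 26.0] [0.571 0.133 0.103] [0.541 0.096 0.067] [0.62  0.2   0.111]
inner_knob 0.65 [324.0, 257.0, 5.0, 14.0] [ 0.611 -0.03   0.054] [ 0.604 -0.037  0.037] [ 0.622 -0.022  0.067]
outer_collar 0.89 [
[... 699 characters left out ...]
 [0.545 0.099 0.086] [0.626 0.199 0.115]
inner_knob 0.66 [311.0, 213.0, 16.0, 17.0] [ 0.615 -0.029  0.018] [ 0.602 -0.046  0.008] [ 0.633 -0.011  0.073]
outer_collar 0.97 [309.0, 212.0, 44.0, 43.0] [ 0.613 -0.029  0.019] [ 0.567 -0.076  0.012] [0.662 0.02  0.044]
outer_collar 0.93 [380.0, 286.0, 45.0, 43.0] [ 0.446 -0.199  0.017] [ 0.398 -0.25   0.002] [ 0.493 -0.153  0.041]
stapler 0.65 [166.0, 169.0, 57.0, 29.0] [0.719 0.323 0.041] [0.699 0.264 0.002] [0.747 0.385 0.051]
label_roll 0.78 [375.0, 164.0, 28.0, 25.0] [ 0.729 -0.182  0.05 ] [ 0.701 -0.211 -0.   ] [ 0.756 -0.152  0.057]
tape_roll 0.76 [448.0, 322.0, 42.0, 39.0] [ 0.364 -0.351  0.035] [ 0.324 -0.395 -0.001] [ 0.409 -0.308  0.042]
```

Run:
```python
import cv2,numpy as np
a=cv2.imread('pics/scene0.png');b=cv2.imread('pics/top0.png')
cv2.imwrite('pics/a1.png',cv2.resize(a[180:390,200:450],(714,600),interpolation=cv2.INTER_CUBIC))
cv2.imwrite('pics/b1.png',cv2.resize(b[120:400,110:490],(800,590),interpolation=cv2.INTER_CUBIC))
```

```text
(no output)
```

View pics/a1.png

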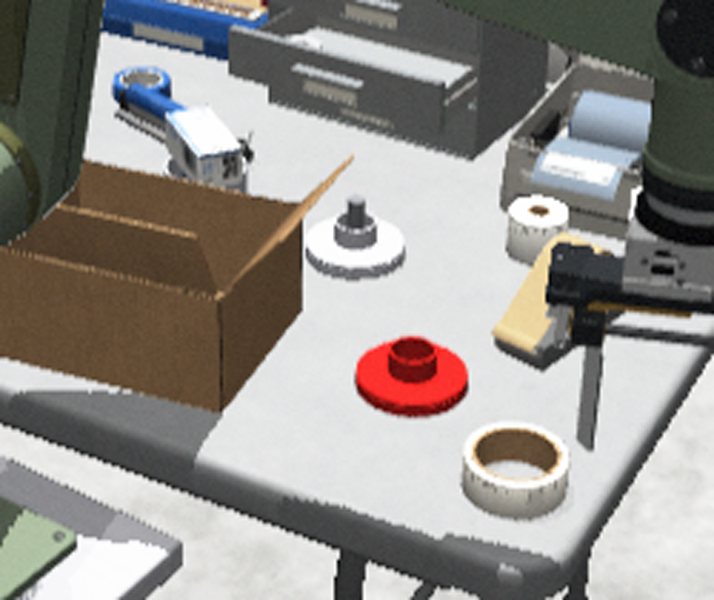

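View pics/b1.png

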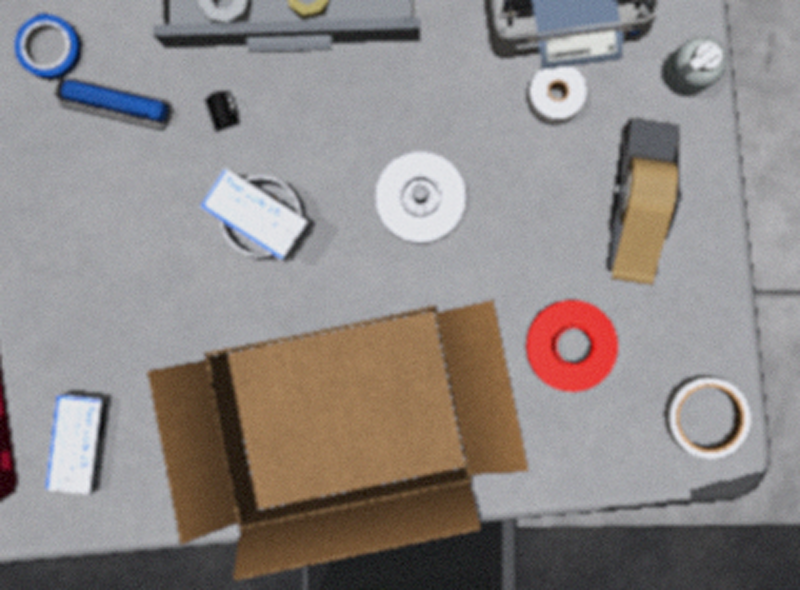

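The real pair is the white ring with the grey knob, at scene crop (355,245) and top crop (420,195). The red one, at top crop (572,345), is the look-alike. The carton to move is the one across the tin at top crop (258,213). The other, at (75,443), is a look-alike lying on the table. Next I measure precisely.

Run:
```python
from h import *
z=np.load('/tmp/top0.npz');P=z['P']
def near(x,y,r): return np.hypot(P[...,0]-x,P[...,1]-y)<r
m=near(.586,.148,.09)&(P[...,2]>.098)&(P[...,2]<.125)
q=P[m]; print(len(q),np.median(q[:,2])); (c,s,a)=cv2.minAreaRect((q[:,:2]*1000).astype(np.float32)); print('carton',c,s,a,q.mean(0))
m=near(.586,.148,.075)&(P[...,2]>.057)&(P[...,2]<.075); q=P[m]
print('rim',len(q),cv2.fitEllipse((q[:,:2]*1000).astype(np.float32)), cv2.minEnclosingCircle((q[:,:2]*1000).astype(np.float32)))
m=near(.613,-.03,.08)&(P[...,2]>.012)&(P[...,2]<.03); q=P[m]
print('plate',len(q),q.mean(0),cv2.minEnclosingCircle((q[:,:2]*1000).astype(np.float32)))
m=near(.613,-.03,.03)&(P[...,2]>.035); q=P[m]; print('collar/knob',q.round(3).tolist()[:60])
# box
m=(P[...,0]<.5)&(abs(P[...,1])<.3)&(P[...,2]>.1); q=P[m];print('box',np.nanmin(q,0),np.nanmax(q,0))
# heights around drop area
m=(abs(P[...,0]-.56)<.09)&(abs(P[...,1]-.30)<.09); print('drop',np.percentile(P[m][:,2],[1,50,99]))
m=near(.7,.19,.12)&(P[...,2]>.02)&(P[...,0]>.65);q=P[m]
print('black',np.percentile(q,[2,98],axis=0).round(3) if len(q) else 0)
```

```text
1050 0.10859547945080117
carton (587.2423095703125, 150.69400024414062) (107.34904479980469, 49.89768600463867) 57.18675994873047 [0.58682997 0.14994196 0.1085738 ]
rim 111 ((587.6469116210938, 147.28335571289062), (84.01011657714844, 100.56903076171875), 148.73976135253906) ((584.6796875, 142.83517456054688), 50.14064025878906)
plate 1296 [ 0.61463711 -0.02751686  0.01870029] ((615.5897827148438, -27.48976707458496), 52.612457275390625)
collar/knob [[0.638, -0.019, 0.037], [0.636, -0.022, 0.047], [0.637, -0.024, 0.045], [0.637, -0.027, 0.046], [0.637, -0.029, 0.043], [0.637, -0.031, 0.044], [0.637, -0.034, 0.042], [0.634, -0.017, 0.043], [0.635, -0.019, 0.042], [0.635, -0.022, 0.043], [0.635, -0.029, 0.037], [0.634, -0.031, 0.043], [0.634, -0.034, 0.045], [0.634, -0.036, 0.045], [0.634, -0.038, 0.044], [0.632, -0.012, 0.04], [0.632, -0.015, 0.044], [0.632, -0.017, 0.04], [0.632, -0.036, 0.04], [0.633, -0.038, 0.038], [0.633, -0.041, 0.04], [0.629, -0.01, 0.051], [0.63, -0.012, 0.043], [0.63, -0.015, 0.041], [0.63, -0.043, 0.04], [0.627, -0.01, 0.048], [0.628, -0.012, 0.039], [0.628,
[... 242 characters left out ...]
.048, 0.043], [0.623, -0.008, 0.04], [0.62, -0.02, 0.065], [0.62, -0.022, 0.063], [0.62, -0.025, 0.066], [0.62, -0.027, 0.066], [0.619, -0.029, 0.075], [0.619, -0.032, 0.074], [0.619, -0.034, 0.073], [0.622, -0.048, 0.048], [0.62, -0.008, 0.049], [0.618, -0.02, 0.066], [0.617, -0.022, 0.073], [0.617, -0.025, 0.075], [0.617, -0.027, 0.071], [0.618, -0.029, 0.065], [0.617, -0.032, 0.072], [0.617, -0.034, 0.07], [0.621, -0.048, 0.041], [0.618, -0.005, 0.044], [0.618, -0.008, 0.039], [0.615, -0.02, 0.069], [0.615, -0.022, 0.068]]
box [ 0.0813609  -0.29994679  0.1001658 ] [0.49362929 0.23979971 0.77125643]
drop [-0.00623018  0.00050659  0.00769013]
black [[0.703 0.101 0.025]
 [0.816 0.302 0.139]]
```

Call:
apply_moves(
  steps=[
    [[-1, 0, 0, 0.06, 0, 0, 0], [-1, 0.365, 0.68, 0.07, 0, 0, 0.6], [-1, 0.365, 0.68, 0.07, 0, 0, 0.6], [-1, 0.365, 0.68, 0.07, 0, 0, 0.6], [-1, 0.365, 0.68, 0.07, 0, 0, 0.6]],
  ],
)

```text
clock: 1.52
tool_pos: [0.3411, -0.3084, 0.291]
orientation: [3.013, -0.887, 0.002]
wrist_force: [1.1, -0.6, -0.0]
width: 1.003
```

Call:
apply_moves(
  steps=[
    [[-1, 0.246, 0.458, -0.06, 0, 0, 0], [-1, 0.246, 0.458, -0.06, 0, 0, 0], [-1, 0.246, 0.458, -0.06, 0, 0, 0], [-1, 0.246, 0.458, -0.06, 0, 0, 0], [-1, 0.246, 0.458, -0.06, 0, 0, 0]],
  ],
)

```text
clock: 2.15
tool_pos: [0.4882, -0.0347, 0.2551]
orientation: [3.013, -0.889, 0.002]
wrist_force: [0.3, 0.5, 0.3]
width: 0.997
```

Call:
apply_moves(
  steps=[
    [[-1, 0.11, 0.2, -0.03, 0, 0, 0], [-1, 0.11, 0.2, -0.03, 0, 0, 0], [-1, 0.11, 0.2, -0.03, 0, 0, 0], [-1, 0.11, 0.2, -0.03, 0, 0, 0]],
  ],
)

```text
clock: 2.65
tool_pos: [0.598, 0.1661, 0.2243]
orientation: [-3.014, 0.886, 0.0]
wrist_force: [0.8, -0.2, -0.0]
width: 1.001
```

Run:
```python
from h import *
s=robot.state(); print(s['clock'],s['tool_pos'],s['orientation'],s['q'].round(2))
im,P=cloud('wrist'); cv2.imwrite('pics/w1.png',im); np.savez('/tmp/w1.npz',P=P,im=im)
r=models.silhouettes('carton_center','wrist')
for k in r[:2]:
    print(k['p'],k['bbox']); m=k['pixels']; q=P[m]; q=q[~np.isnan(q[:,0])]; print(np.percentile(q[:,2],[5,50,95]))
    q=q[abs(q[:,2]-.108)<.008]; print(cv2.minAreaRect((q[:,:2]*1000).astype(np.float32)),q.mean(0))
```

```text
2.65 [0.59798803 0.1660619  0.22426852] [-3.01385968e+00  8.86404018e-01  3.09885090e-04] [0.13 0.3  1.43 0.   1.41 0.7 ]
0.56 [311.1, 254.5, 72.4, 154.2]
[0.10599492 0.10784999 0.10898215]
((586.4508666992188, 153.7718505859375), (105.98438262939453, 50.186676025390625), 57.1964225769043) [0.58821115 0.15640647 0.10783434]
```

View pics/w1.png

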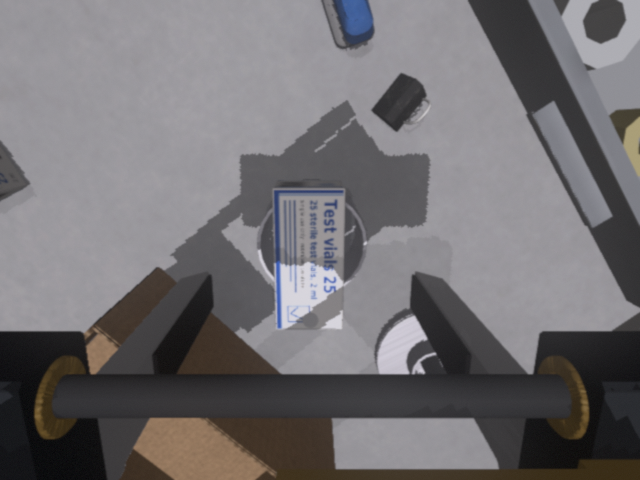

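Wrist view: the carton sits across the tin at (310,258), aligned with the jaws. The black clip at (402,102) is clear of it. I go down to grasp.

Call:
apply_moves(
  newtons=15,
  steps=[
    [[-1, -0.011, -0.014, 0, 0, 0, 0], [-1, -0.011, -0.014, -0.06, 0, 0, 0], [-1, -0.011, -0.014, -0.11, 0, 0, 0], [-1, -0.011, -0.014, -0.127, 0, 0, 0], [-1, -0.011, -0.014, -0.127, 0, 0, 0]],
  ],
)

```text
clock: 3.38
tool_pos: [0.5858, 0.1488, 0.0973]
orientation: [3.012, -0.89, -0.003]
wrist_force: [1.3, -1.0, 0.6]
width: 0.998
```

Call:
apply_moves(
  newtons=15,
  steps=[
    [[1, 0, 0, 0, 0, 0, 0], [1, 0, 0, 0, 0, 0, 0], [1, 0, 0, 0, 0, 0, 0], [1, 0, 0, 0, 0, 0, 0], [1, 0, 0, 0, 0, 0, 0]],
  ],
)

```text
clock: 4.0
tool_pos: [0.5863, 0.1495, 0.0981]
orientation: [-3.013, 0.889, -0.0]
wrist_force: [-0.5, -0.1, 2.2]
width: 0.531
```

Call:
apply_moves(
  steps=[
    [[1, 0, 0, 0.04, 0, 0, 0], [1, -0.005, 0.04, 0.07, 0, 0, 0], [1, -0.01, 0.09, 0.07, 0, 0, 0], [1, -0.015, 0.14, 0.04, 0, 0, 0], [1, -0.016, 0.15, -0.02, 0, 0, 0]],
  ],
)

```text
clock: 4.62
tool_pos: [0.5728, 0.3039, 0.0806]
orientation: [-3.009, 0.882, -0.011]
wrist_force: [0.9, 0.7, -1.5]
width: 0.529
```

Call:
apply_moves(
  steps=[
    [[1, 0, 0, -0.03, 0, 0, 0], [1, 0, 0, -0.041, 0, 0, 0], [1, 0, 0, -0.0435, 0, 0, 0], [1, 0, 0, -0.0435, 0, 0, 0]],
  ],
)

```text
clock: 5.12
tool_pos: [0.5719, 0.2996, 0.0361]
orientation: [-3.011, 0.89, -0.004]
wrist_force: [0.6, -0.4, -1.5]
width: 0.531
```

Call:
apply_moves(
  steps=[
    [[1, 0, 0, -0.0025, 0, 0, 0], [1, 0, 0, -0.003, 0, 0, 0], [-1, 0, 0, -0.003, 0, 0, 0], [-1, 0, 0, -0.003, 0, 0, 0], [-1, 0, 0, -0.003, 0, 0, 0]],
  ],
)

```text
clock: 5.75
tool_pos: [0.5701, 0.2994, 0.0312]
orientation: [3.013, -0.889, -0.001]
wrist_force: [-0.0, -0.2, -0.6]
width: 0.81
```

Call:
apply_moves(
  steps=[
    [[-1, 0, 0, 0.06, 0, 0, 0], [-1, 0, 0, 0.12, 0, 0, 0], [-1, 0.014, -0.05, 0.15, 0, 0, 0], [-1, 0.014, -0.11, 0.17, 0, 0, 0], [-1, 0.014, -0.15, 0.19, 0, 0, 0]],
  ],
)

```text
clock: 6.38
tool_pos: [0.5842, 0.1473, 0.2222]
orientation: [3.012, -0.89, 0.001]
wrist_force: [-0.3, -0.2, -0.3]
width: 0.999
```

Call:
apply_moves(
  steps=[
    [[-1, 0.006, 0.02, 0, 0, 0, 0], [-1, 0.006, 0.02, 0, 0, 0, 0], [-1, 0.006, 0.02, 0, 0, 0, 0]],
  ],
)

```text
clock: 6.75
tool_pos: [0.5895, 0.1705, 0.2201]
orientation: [3.013, -0.886, -0.003]
wrist_force: [0.0, 0.1, 0.3]
width: 0.998
```

```bash
cat > circ.py <<'E'
from h import *
from scipy.optimize import least_squares
def fit(q,r=None):
    f=lambda p: np.hypot(q[:,0]-p[0],q[:,1]-p[1])-(p[2] if r is None else r)
    s=least_squares(f,[*q[:,:2].mean(0),.04],loss='soft_l1',f_scale=.001); return s.x.round(4),np.abs(s.fun).mean().round(4)
E
python3 - <<'E'
from circ import *
s=robot.state(); print(s['clock'],s['tool_pos'],s['orientation'])
for c in ['wrist','top']:
    im,P=cloud(c); cv2.imwrite(f'pics/{c}2.png',im); np.savez(f'/tmp/{c}2.npz',P=P,im=im)
    m=(np.hypot(P[...,0]-.586,P[...,1]-.147)<.06)&(abs(P[...,2]-.065)<.006); q=P[m]
    print(c,len(q),q[:,2].mean(),fit(q), fit(q,.0435), cv2.minEnclosingCircle((q[:,:2]*1000).astype(np.float32)))
    m=(np.hypot(P[...,0]-.57,P[...,1]-.30)<.09)&(abs(P[...,2]-.043)<.008); q=P[m]
    if len(q):print('carton',cv2.minAreaRect((q[:,:2]*1000).astype(np.float32)),q[:,2].mean())
a=cv2.imread('pics/wrist2.png');b=cv2.imread('pics/top2.png')
cv2.imwrite('pics/c2.png',np.hstack([cv2.resize(a,(400,300)),cv2.resize(b[150:300,160:360],(400,300))]))
E
```

```text
6.75 [0.5894569  0.17048483 0.22010639] [ 3.01300552 -0.88583817 -0.00327367]
wrist 1566 0.0638606255512065 (array([0.5882, 0.1528, 0.043 ]), np.float64(0.0008)) (array([0.5883, 0.1529, 0.04  ]), np.float64(0.0009)) ((588.1137084960938, 152.2934112548828), 45.08419418334961)
carton ((573.0949096679688, 303.17822265625), (106.33716583251953, 50.62615203857422), 57.10454559326172) 0.04295064930072998
top 110 0.06492134766781281 (array([0.5887, 0.1488, 0.0432]), np.float64(0.0008)) (array([0.5887, 0.1491, 0.04  ]), np.float64(0.0008)) ((589.0999145507812, 148.74046325683594), 45.11015701293945)
carton ((586.36767578125, 312.99127197265625), (31.921459197998047, 50.71625518798828), 45.08552932739258) 0.043558544154642345
```

View pics/c2.png

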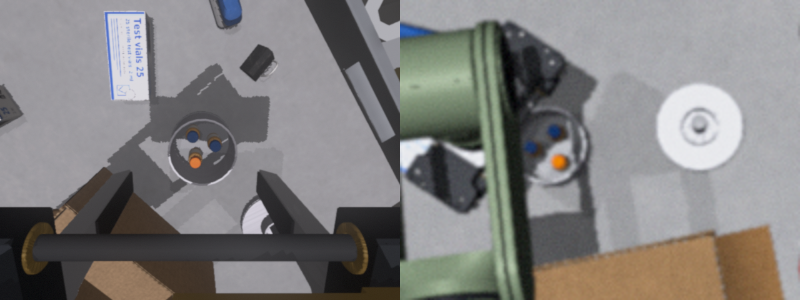

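Seen so far: the carton lies flat on the table beside the tin, at left view (128,55), and the tin is open with three vials inside at (203,150). Now I view the lid from the same relative pose, so the camera bias cancels.

Call:
apply_moves(
  steps=[
    [[-1, 0.01, -0.06, 0, 0, 0, 0], [-1, 0.018, -0.12, -0.02, 0, 0, 0], [-1, 0.026, -0.17, -0.04, 0, 0, 0], [-1, 0.026, -0.1785, -0.046, 0, 0, 0], [-1, 0.026, -0.1785, -0.046, 0, 0, 0]],
  ],
)

```text
clock: 7.48
tool_pos: [0.6157, -0.0088, 0.1744]
orientation: [-3.013, 0.89, 0.004]
wrist_force: [0.4, -0.4, 0.3]
width: 1.0
```

Run:
```python
from circ import *
s=robot.state(); print(s['clock'],s['tool_pos'],s['orientation'])
for c in ['wrist','top']:
    im,P=cloud(c); cv2.imwrite(f'pics/{c}3.png',im); np.savez(f'/tmp/{c}3.npz',P=P,im=im)
    n=np.hypot(P[...,0]-.615,P[...,1]+.027)<.07
    q=P[n&(abs(P[...,2]-.018)<.008)]; o=(q[:,:2]*1000).astype(np.float32); h=cv2.convexHull(o)[:,0]/1000.
    print(c,'plate',len(q),q[:,2].mean(),cv2.minEnclosingCircle(o),fit(h))
    q=P[n&(abs(P[...,2]-.042)<.005)]; print('collar',len(q),fit(q))
    q=P[n&(P[...,2]>.058)&(P[...,2]<.08)]; o=(q[:,:2]*1000).astype(np.float32)
    if len(q): print('knob',len(q),q.mean(0),cv2.minEnclosingCircle(o))
```

```text
7.475 [ 0.61568183 -0.00878281  0.17440823] [-3.01253752  0.89011569  0.00350721]
wrist plate 10665 0.01757417606551792 ((614.6888427734375, -24.49437713623047), 52.51618957519531) (array([ 0.6148, -0.0243,  0.0522]), np.float64(0.0001))
collar 910 (array([ 0.6148, -0.0242,  0.021 ]), np.float64(0.0019))
knob 566 [ 0.61534767 -0.02320544  0.06672047] ((614.8379516601562, -24.124073028564453), 8.947932243347168)
top plate 324 0.0186328313247725 ((603.5343017578125, -38.4223518371582), 49.381954193115234) (array([ 0.6063, -0.0381,  0.0418]), np.float64(0.0051))
collar 16 (array([ 0.6014, -0.0265,  0.0092]), np.float64(0.0014))
knob 24 [ 0.61262602 -0.02972865  0.06819325] ((613.7977905273438, -28.12576675415039), 8.272058486938477)
```

View pics/wrist3.png

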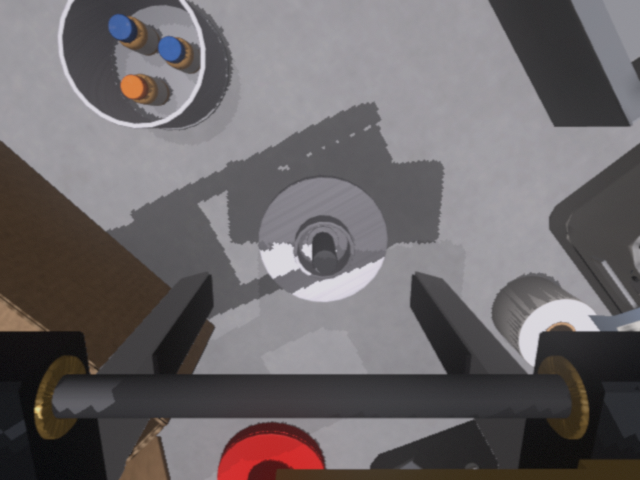

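The view is centred on the white lid at (323,240), with the grey knob inside its collar at (322,245). The red look-alike is at (270,455) and stays untouched. The lid-to-tin displacement agrees between the cameras: (-0.0266, 0.177) from the wrist and (-0.0268, 0.1765) from the top.

Call:
apply_moves(
  newtons=30,
  steps=[
    [[-1, -0.001, -0.0165, 0, 0, 0, 0], [-1, -0.001, -0.0165, -0.05, 0, 0, 0], [-1, -0.001, -0.0165, -0.09, 0, 0, 0], [-1, -0.001, -0.0165, -0.106, 0, 0, 0], [-1, -0.001, -0.0165, -0.106, 0, 0, 0]],
  ],
)

```text
clock: 8.2
tool_pos: [0.6149, -0.0254, 0.0689]
orientation: [3.013, -0.888, -0.002]
wrist_force: [0.8, 0.2, 0.1]
width: 0.998
```

Run:
```python
from h import *
for i in range(3):
    s=robot.state(); print(s['tool_pos'].round(4),s['orientation'].round(4),s['wrist_force'].round(1))
    eyes.read_camera('scene')
```

```text
[ 0.6149 -0.0254  0.0689] [ 3.013e+00 -8.885e-01 -2.300e-03] [0.8 0.2 0.1]
[ 0.6162 -0.0256  0.0703] [-3.0132e+00  8.8860e-01 -2.3000e-03] [ 0.4 -0.1 -0.2]
[ 0.6169 -0.0258  0.0713] [-3.013   0.8886 -0.0053] [-0.2 -0.4 -0.1]
```

Call:
apply_moves(
  newtons=30,
  steps=[
    [[-1, 0, 0, -0.002, 0, 0, 0], [1, 0, 0, -0.002, 0, 0, 0], [1, 0, 0, -0.002, 0, 0, 0], [1, 0, 0, -0.002, 0, 0, 0], [1, 0, 0, -0.002, 0, 0, 0]],
  ],
)

```text
clock: 8.98
tool_pos: [0.6153, -0.0256, 0.0673]
orientation: [-3.013, 0.889, 0.0]
wrist_force: [-0.5, 0.4, -0.6]
width: 0.609
```

Call:
apply_moves(
  newtons=30,
  steps=[
    [[1, 0, 0, 0, 0, 0, 0], [1, 0, 0, 0, 0, 0, 0], [1, 0, 0, 0, 0, 0, 0], [1, 0, 0, 0, 0, 0, 0]],
  ],
)

```text
clock: 9.48
tool_pos: [0.6153, -0.0256, 0.0674]
orientation: [-3.013, 0.889, 0.0]
wrist_force: [-1.2, 0.2, -1.1]
width: 0.187
```

Call:
apply_moves(
  newtons=30,
  steps=[
    [[1, 0, 0, 0.005, 0, 0, 0], [1, 0, 0, 0.02, 0, 0, 0], [1, 0, 0, 0.05, 0, 0, 0], [1, 0, 0, 0.08, 0, 0, 0], [1, 0, 0, 0.1, 0, 0, 0]],
  ],
)

```text
clock: 10.1
tool_pos: [0.6162, -0.0257, 0.17]
orientation: [-3.013, 0.889, -0.005]
wrist_force: [-0.2, 0.0, -3.0]
width: 0.187
```

Call:
apply_moves(
  newtons=30,
  steps=[
    [[1, -0.004, 0.03, 0, 0, 0, 0], [1, -0.012, 0.08, 0, 0, 0, 0], [1, -0.02, 0.13, 0, 0, 0, 0], [1, -0.0266, 0.168, 0, 0, 0, 0], [1, -0.0266, 0.1768, 0, 0, 0, 0]],
  ],
)

```text
clock: 10.72
tool_pos: [0.5877, 0.1536, 0.1674]
orientation: [-3.015, 0.884, 0.001]
wrist_force: [0.5, -0.8, -2.5]
width: 0.188
```

Run:
```python
from circ import *
for i in range(4):
    s=robot.state(); print(s['tool_pos'].round(4),s['orientation'].round(4),s['wrist_force'].round(1),s['width'])
    im,P=cloud(['scene','wrist','top','scene'][i])
    if i==1:
        W=R.from_rotvec(s['orientation']).as_matrix()
        cv2.imwrite('pics/wrist4.png',im); Q=(P-s['tool_pos'])@W   # tool coords
        np.savez('/tmp/w4.npz',P=P)
        # outer plate: points z in world ~.118
        n=np.hypot(P[...,0]-s['tool_pos'][0],P[...,1]-s['tool_pos'][1])<.07
        q=P[n&(abs(P[...,2]-.118)<.008)]; print(len(q))
        if len(q)>50:
            A=np.c_[q[:,:2],np.ones(len(q))]; c=np.linalg.lstsq(A,q[:,2],rcond=None)[0]; print('tilt',c, fit(cv2.convexHull((q[:,:2]*1000).astype(np.float32))[:,0]/1000.,.0525))
    if i==0: cv2.imwrite('pics/scene4.png',cv2.resize(im[190:290,220:370],(600,400),interpolation=cv2.INTER_CUBIC))
a=cv2.resize(cv2.imread('pics/wrist4.png'),(400,300));b=cv2.resize(cv2.imread('pics/scene4.png'),(400,300))
cv2.imwrite('pics/c4.png',np.hstack([a,b]))
```

```text
[0.5877 0.1536 0.1674] [-3.0145e+00  8.8420e-01  1.4000e-03] [ 0.5 -0.8 -2.5] 0.18788669027675228
[0.5882 0.1534 0.1675] [-3.0138e+00  8.8500e-01  4.0000e-04] [ 0.2  1.2 -3.9] 0.18575806549126564
18447
tilt [-0.00184876  0.00184753  0.11865901] (array([0.5865, 0.1539, 0.04  ]), np.float64(0.0003))
[0.5886 0.1518 0.1675] [ 3.0135e+00 -8.8660e-01  3.0000e-04] [-0.1 -0.3 -3.7] 0.18340945528611202
[0.5888 0.1508 0.1675] [ 3.0125e+00 -8.8840e-01  6.0000e-04] [-0.1 -1.1 -2.8] 0.1831348850083261
```

View pics/c4.png

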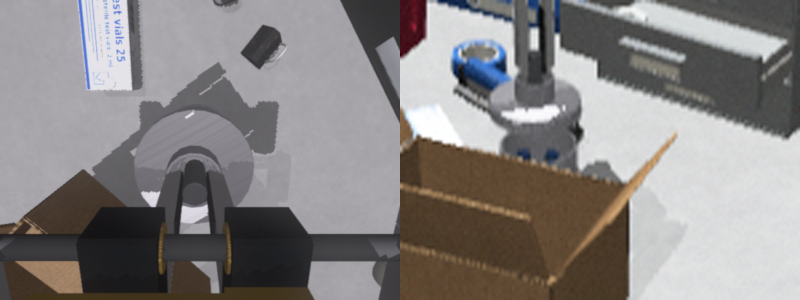

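The pair hangs level above the tin: the wrist view shows the ring at (193,155), and the scene view shows it over the mouth at (535,110). The measured tilt is 0.1°. I lower gently and watch the force.

Call:
apply_moves(
  steps=[
    [[1, 0, 0, -0.015, 0, 0, 0], [1, 0, 0, -0.03, 0, 0, 0], [1, 0, 0, -0.034, 0, 0, 0], [1, 0, 0, -0.036, 0, 0, 0], [1, 0, 0, -0.038, 0, 0, 0]],
  ],
)

```text
clock: 11.55
tool_pos: [0.5892, 0.1512, 0.1296]
orientation: [-3.013, 0.889, -0.001]
wrist_force: [-0.1, -0.4, -2.4]
width: 0.185
```

Call:
apply_moves(
  steps=[
    [[1, 0, 0, -0.001, 0, 0, 0], [1, 0, 0, -0.002, 0, 0, 0], [1, 0, 0, -0.003, 0, 0, 0], [1, 0, 0, -0.004, 0, 0, 0]],
  ],
)

```text
clock: 12.05
tool_pos: [0.5888, 0.1512, 0.1254]
orientation: [-3.013, 0.889, -0.0]
wrist_force: [0.1, -0.3, -2.3]
width: 0.187
```

Call:
apply_moves(
  steps=[
    [[1, 0, 0, -0.001, 0, 0, 0], [1, 0, 0, -0.002, 0, 0, 0], [1, 0, 0, -0.0025, 0, 0, 0], [1, 0, 0, -0.0025, 0, 0, 0]],
  ],
)

```text
clock: 12.55
tool_pos: [0.5887, 0.1512, 0.1228]
orientation: [3.013, -0.889, -0.0]
wrist_force: [0.5, 0.9, -2.8]
width: 0.184
```

Call:
apply_moves(
  steps=[
    [[1, 0, 0, -0.0005, 0, 0, 0], [1, 0, 0, -0.001, 0, 0, 0], [1, 0, 0, -0.001, 0, 0, 0]],
  ],
)

```text
clock: 12.92
tool_pos: [0.5889, 0.1512, 0.1223]
orientation: [-3.013, 0.889, -0.0]
wrist_force: [-1.4, -0.5, 0.3]
width: 0.185
```

Call:
apply_moves(
  steps=[
    [[-1, 0, 0, 0, 0, 0, 0], [-1, 0, 0, 0, 0, 0, 0], [-1, 0, 0, 0, 0, 0, 0], [-1, 0, 0, 0, 0, 0, 0], [-1, 0, 0, 0, 0, 0, 0]],
  ],
)

```text
clock: 13.55
tool_pos: [0.5887, 0.1512, 0.1219]
orientation: [-3.013, 0.889, -0.0]
wrist_force: [1.0, 0.2, 0.6]
width: 0.68
```

Call:
apply_moves(
  steps=[
    [[-1, 0, 0, 0.05, 0, 0, 0], [-1, 0.0, 0.01, 0.1, 0, 0, 0], [-1, 0.0, 0.02, 0.1, 0, 0, 0], [-1, 0.0, 0.02, 0.1, 0, 0, 0]],
  ],
)

```text
clock: 14.05
tool_pos: [0.5882, 0.1717, 0.2214]
orientation: [3.013, -0.888, -0.001]
wrist_force: [-0.0, -0.1, -0.4]
width: 0.999
```

Run:
```python
from circ import *
s=robot.state(); print(s['clock'],s['tool_pos'].round(4),s['orientation'].round(4),s['width'])
im,P=cloud('wrist'); cv2.imwrite('pics/wrist5.png',im)
n=np.hypot(P[...,0]-.589,P[...,1]-.152)<.07
for nm,z,r in [('plate',.073,.0525),('collar',.097,.0215)]:
    q=P[n&(abs(P[...,2]-z)<.006)]; A=np.c_[q[:,:2],np.ones(len(q))]; c=np.linalg.lstsq(A,q[:,2],rcond=None)[0]
    h=cv2.convexHull((q[:,:2]*1000).astype(np.float32))[:,0]/1000.
    print(nm,len(q),q[:,2].mean(),'tilt',c[:2],fit(h))
q=P[n&(P[...,2]>.112)&(P[...,2]<.135)]; print('knob',len(q),q.mean(0),np.median(q[:,2]),cv2.minEnclosingCircle((q[:,:2]*1000).astype(np.float32)))
```

```text
14.05 [0.5882 0.1717 0.2214] [ 3.0133e+00 -8.8760e-01 -1.0000e-03] 0.9990836928469701
plate 10912 0.07259299286771079 tilt [-0.00070498  0.00098995] (array([0.587 , 0.1519, 0.0521]), np.float64(0.0001))
collar 1019 0.09604231577153574 tilt [0.00699977 0.0157312 ] (array([0.5869, 0.1519, 0.0227]), np.float64(0.0001))
knob 600 [0.58897104 0.15369131 0.12160692] 0.1224063117085201 ((588.5118408203125, 152.61715698242188), 8.916914939880371)
```

View pics/wrist5.png

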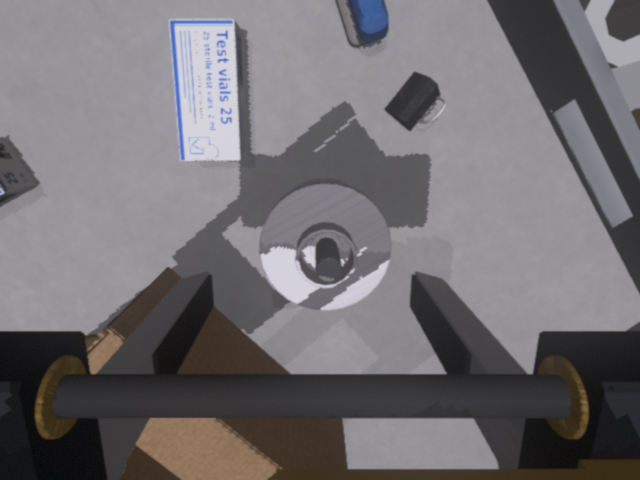

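The pair is fully home. Plate height is 0.0726 (0.073 expected), knob top 0.1224 (0.123 expected), and the knob is within 0.5 mm of the tin's axis. In the picture the ring is at (325,245), collar at (325,252). Next I grasp the collar.

Call:
apply_moves(
  newtons=25,
  steps=[
    [[-1, -0.001, -0.0205, 0, 0, 0, 0], [-1, -0.001, -0.0205, -0.05, 0, 0, 0], [-1, -0.001, -0.0205, -0.1, 0, 0, 0], [-1, -0.001, -0.0205, -0.12, 0, 0, 0], [-1, -0.001, -0.0205, -0.12, 0, 0, 0]],
  ],
)

```text
clock: 14.72
tool_pos: [0.5866, 0.1496, 0.1001]
orientation: [3.011, -0.89, -0.005]
wrist_force: [0.2, 0.3, -0.1]
width: 1.001
```

Run:
```python
from h import *
for i in range(4):
    s=robot.state(); print(s['tool_pos'].round(4),s['orientation'].round(4),s['wrist_force'].round(1))
    eyes.read_camera('scene')
```

```text
[0.5866 0.1496 0.1001] [ 3.011  -0.8902 -0.0055] [ 0.2  0.3 -0.1]
[0.5881 0.1501 0.1021] [ 3.0127e+00 -8.9030e-01 -1.0000e-04] [-0.6  1.1  0.3]
[0.589  0.1504 0.1034] [-3.0121  0.8896 -0.0035] [ 0.9 -0.4 -0.1]
[0.5894 0.1506 0.104 ] [-3.0116  0.8893 -0.0053] [ 0.2 -0.1 -0.4]
```

Call:
apply_moves(
  steps=[
    [[-1, -0.001, 0, -0.003, 0, 0, 0], [-1, -0.0015, 0, -0.004, 0, 0, 0], [-1, -0.0015, 0, -0.004, 0, 0, 0], [-1, -0.0015, 0, -0.004, 0, 0, 0]],
  ],
)

```text
clock: 15.42
tool_pos: [0.5862, 0.1507, 0.0979]
orientation: [3.013, -0.889, 0.0]
wrist_force: [-0.7, -0.1, -0.2]
width: 0.998
```

Call:
apply_moves(
  newtons=25,
  steps=[
    [[-1, 0.001, 0, 0.0005, 0, 0, 0], [1, 0.001, 0, 0.0005, 0, 0, 0], [1, 0.001, 0, 0.0005, 0, 0, 0], [1, 0.001, 0, 0.0005, 0, 0, 0], [1, 0.001, 0, 0.0005, 0, 0, 0]],
  ],
)

```text
clock: 16.05
tool_pos: [0.5872, 0.1507, 0.0983]
orientation: [3.013, -0.889, -0.0]
wrist_force: [0.6, 0.1, 1.1]
width: 0.614
```

Call:
apply_moves(
  steps=[
    [[1, 0, 0, 0, 0, 0, 0], [1, 0, 0, 0, 0, 0, 0], [1, 0, 0, 0, 0, 0, 0]],
  ],
)

```text
clock: 16.42
tool_pos: [0.5872, 0.1507, 0.0983]
orientation: [-3.013, 0.889, -0.0]
wrist_force: [0.8, 0.0, 0.6]
width: 0.487
```

Call:
apply_moves(
  steps=[
    [[1, 0, 0, 0.003, 0, 0, 0], [1, 0, 0, 0.01, 0, 0, 0], [1, 0, 0, 0.02, 0, 0, 0], [1, 0, 0, 0.04, 0, 0, 0], [1, 0, 0, 0.06, 0, 0, 0]],
  ],
)

```text
clock: 17.05
tool_pos: [0.5877, 0.1508, 0.1604]
orientation: [-3.013, 0.889, -0.002]
wrist_force: [-0.1, 0.4, -1.1]
width: 0.486
```

Call:
apply_moves(
  steps=[
    [[1, 0, 0, 0.02, 0, 0, 0], [1, 0, 0, 0.04, 0, 0, 0], [1, 0, 0, 0.05, 0, 0, 0], [1, 0, 0, 0.055, 0, 0, 0], [1, 0, 0, 0.055, 0, 0, 0]],
  ],
)

```text
clock: 17.68
tool_pos: [0.5872, 0.1507, 0.2134]
orientation: [-3.013, 0.889, -0.0]
wrist_force: [0.4, 0.3, -1.3]
width: 0.487
```

Run:
```python
from circ import *
for i,c in enumerate(['scene','wrist','top']):
    s=robot.state(); print(s['clock'],s['tool_pos'].round(4),s['orientation'].round(4),s['wrist_force'].round(1),s['width'].round(3))
    im,P=cloud(c); cv2.imwrite(f'pics/{c}6.png',im)
    n=np.hypot(P[...,0]-.588,P[...,1]-.152)<.075
    if c=='wrist':
        q=P[n&(P[...,2]>.17)&(P[...,2]<.2)]; print(len(q),np.median(q[:,2]))
        q=q[abs(q[:,2]-np.median(q[:,2]))<.005]
        A=np.c_[q[:,:2],np.ones(len(q))]; print('tilt',np.linalg.lstsq(A,q[:,2],rcond=None)[0][:2])
    if c=='scene':
        m=models.silhouettes('inner_knob',c)
        for k in m[:3]: q=P[k['pixels']]; print(k['p'],k['bbox'],np.nanmedian(q,0))
        for k in models.silhouettes('outer_collar',c)[:3]: q=P[k['pixels']]; print('oc',k['p'],k['bbox'],np.nanpercentile(q,2,axis=0),np.nanpercentile(q,98,axis=0))
a=cv2.imread('pics/scene6.png')[180:280,220:353]; b=cv2.imread('pics/wrist6.png')
cv2.imwrite('pics/c6.png',np.hstack([cv2.resize(a,(480,360),interpolation=cv2.INTER_CUBIC),cv2.resize(b,(320,360))]))
```

```text
Traceback (most recent call last):
AttributeError: 'float' object has no attribute 'round'
```

Run:
```python
from circ import *
for i,c in enumerate(['scene','wrist']):
    s=robot.state(); print(s['clock'],s['tool_pos'].round(4),s['wrist_force'].round(1),s['width'])
    im,P=cloud(c); cv2.imwrite(f'pics/{c}6.png',im)
    n=np.hypot(P[...,0]-.588,P[...,1]-.152)<.075
    if c=='wrist':
        q=P[n&(P[...,2]>.17)&(P[...,2]<.2)]; print(len(q),np.median(q[:,2]))
        q=q[abs(q[:,2]-np.median(q[:,2]))<.005]
        A=np.c_[q[:,:2],np.ones(len(q))]; print('tilt',np.linalg.lstsq(A,q[:,2],rcond=None)[0][:2])
    else:
        for t in ['inner_knob','outer_collar']:
            for k in models.silhouettes(t,c)[:3]: q=P[k['pixels']]; print(t,k['p'],k['bbox'],np.nanpercentile(q,[2,50,98],axis=0).round(3).tolist())
a=cv2.imread('pics/scene6.png')[180:280,220:353]; b=cv2.imread('pics/wrist6.png')
cv2.imwrite('pics/c6.png',np.hstack([cv2.resize(a,(480,360),interpolation=cv2.INTER_CUBIC),cv2.resize(b,(320,360))]))
```

```text
17.675 [0.5872 0.1507 0.2134] [ 0.4  0.3 -1.3] 0.486611270887726
inner_knob 0.8 [272.6, 232.8, 33.9, 26.7] [[0.55, 0.108, 0.062], [0.585, 0.145, 0.07], [0.635, 0.195, 0.123]]
outer_collar 0.8 [342.0, 312.9, 37.0, 29.2] [[0.395, -0.25, 0.002], [0.429, -0.21, 0.016], [0.487, -0.155, 0.04]]
outer_collar 0.6 [271.6, 201.7, 36.2, 23.6] [[0.535, 0.097, 0.173], [0.57, 0.132, 0.188], [0.626, 0.188, 0.211]]
17.825 [0.5866 0.1506 0.2123] [-0.5 -1.1 -1.3] 0.48761108947027426
21481 0.18674531145407136
tilt [-0.0045826 -0.0015299]
```

View pics/c6.png

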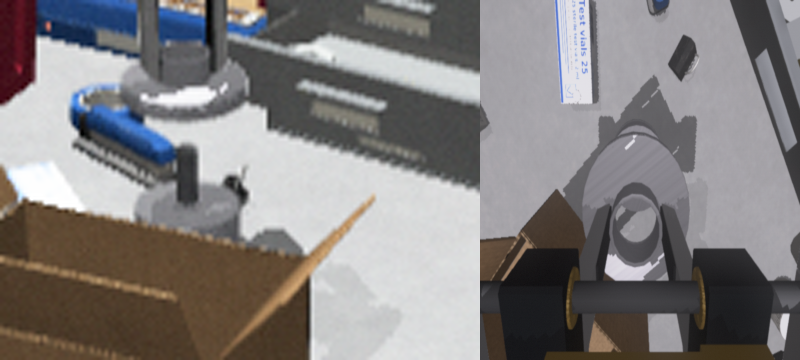

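The scene view shows the outer lid held level at (190,85). The inner lid is seated on the tin with its knob free below, at (187,175). All checks agree, so I hand in.

```bash
python3 -c "
from plant import robot
print(robot.sign_off())"
```

```text
the job is handed in; nothing more can be done
None
```

The job is done and handed in at about 18 s on the robot's clock, against the 64 s limit.

- **Carton:** it came off the tin and lies flat on the table beside it, at about (0.572, 0.301), clear of the stapler.
- **Lids onto the tin:** I lifted the nested pair by the knob and lowered it until the load came off the wrist. The wrist camera put the knob top at 0.122 m (0.123 expected) and the outer plate at 0.0726 m (0.073 expected). The knob was within 0.5 mm of the tin's axis.
- **Outer lid:** it is held by the collar, level to about 0.3°. Its skirt edge is at about 0.171 m, roughly 48 mm above the knob top.
- **Inner lid:** in the last scene picture it is still on the tin, with its flange at about 0.070 m (0.069 expected) and the knob upright.
- **Rest of the scene:** I did not touch the red look-alike, the stapler or the rolls.

**Disagreements and failures:** the top and wrist cameras disagreed by 3–4 mm in absolute y. I worked from their lid-to-tin displacement, which agreed to 0.5 mm. One check script crashed on a formatting bug, and I reran it.

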